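Set out the sensory shelf for the next visitor

TASK

Set the sensory shelf out for the next visitor: put the blue puck in the middle of the square stand with the clear cube centred on top of it, and stand the oak shaker upright in the middle of the round stand. Lay the steel chime bar flat on the shelf in the gap between the two stands, pointing straight at the middle of both and touching neither. Leave the bowl, the spinner and the bell where they are.

Things in the scene. Friction and masses are not known exactly. Their poses are not given: they have to be found in the camera images.
- puck: Blue silicone textured puck, a round disc lying flat, 60 mm across and 24 mm high. Loose, about 75 g. Origin: centre of its underside, z up.
- cube: Clear acrylic cube with pale frosted edges, 42 mm each way. Loose, about 90 g. Origin: centre of its underside, z up, x and y square to its sides.
- shaker: Oak shaker, a plain upright cylinder with two dark bands, 44 mm across and 70 mm high. Loose, about 90 g. Origin: centre of its underside, z up.
- chime_bar: Flat steel chime bar, 120 mm long (its x), 24 mm wide (its y), 12 mm thick, with a dark hole mark near each end; both ends alike. Loose, about 260 g, lying flat on the shelf. Origin: centre of its underside, z up.
- square_stand: Square white-painted stand, 80 x 80 mm, 12 mm high, flat top, fixed to the shelf. Origin: centre of its underside at shelf level, z up; its top is 12 mm above.
- round_stand: Round white-painted stand, 80 mm across, 12 mm high, flat top, fixed to the shelf. Origin: centre of its underside at shelf level, z up; its top is 12 mm above.
- bowl: Dark wooden bowl, 100 mm across the rim, 45 mm high. Loose bystander. Origin: centre of its underside.
- spinner: Small yellow spinner wheel, 66 mm across, lying level on a pin above a dark wooden base 70 x 70 mm; 42 mm high in all. Loose bystander. Origin: centre of the base's underside.
- bell: Brass hand bell standing mouth down, 52 mm across at the mouth, 55 mm high. Loose bystander. Origin: centre of its underside.
Not all that is in view belongs to the job. Leave any purple or turquoise look-alike of the shaker alone.

How it is judged (in metres and radians):
At the end, for the whole second after the job is handed in: Puck flat on the square stand and shaker upright on the round one, each within 15 mm of centre; cube level on the puck within 12 mm; bar flat on the shelf between the stands, touching neither, its centre line within 20 mm of both stand centres; all released and at rest (horizontal distance between puck and square_stand below 0.015 m and z of puck in the frame of square_stand between 0.008 and 0.016 m and angle between each of puck, cube, shaker's own z axis and vertical below 0.1 rad and horizontal distance between cube and puck below 0.012 m and z of cube in the frame of puck between 0.02 and 0.028 m and horizontal distance between shaker and round_stand below 0.015 m and z of shaker in the frame of round_stand between 0.008 and 0.016 m and height (world z) of chime_bar below 0.004 m and angle between chime_bar's own z axis and vertical below 0.08 rad and y of square_stand in the frame of chime_bar between -0.02 and 0.02 m and contact force between chime_bar and square_stand below 0.2 N and y of round_stand in the frame of chime_bar between -0.02 and 0.02 m and contact force between chime_bar and round_stand below 0.2 N and ((x of square_stand in the frame of chime_bar above 0.09 m and x of round_stand in the frame of chime_bar below -0.09 m) or (x of round_stand in the frame of chime_bar above 0.09 m and x of square_stand in the frame of chime_bar below -0.09 m)) and linear speed of each of puck, cube, shaker, chime_bar below 0.02 m/s and angular speed of each of puck, cube, shaker, chime_bar below 0.2 rad/s).
It fails at once if the bowl is shifted by more than 15 mm or tipped (distance of bowl from where it was at the start of the episode above 0.015 m or angle between bowl's own z axis and vertical above 0.2 rad).
It fails at once if the spinner is shifted by more than 15 mm or tipped (distance of spinner from where it was at the start of the episode above 0.015 m or angle between spinner's own z axis and vertical above 0.2 rad).
It fails at once if the bell is shifted by more than 15 mm or tipped (distance of bell from where it was at the start of the episode above 0.015 m or angle between bell's own z axis and vertical above 0.2 rad).
It also fails if it takes over 106 s, if anything falls off the work surface, if the arm or the gripper's body presses on something with over 40 N, if the wrist force passes 120 N, or if a joint passes its speed limit or range.

ROBOT

A 6-joint arm with a two-finger parallel gripper is mounted at the origin on the work surface. World frame = base frame: x ahead of the robot, y to its left, z up, the work surface at z = 0. Lengths are in mm, angles in rad, forces in N, time in s.
With the tool pointing down it reaches from about 275 to 1000 mm from the base axis. Payload 8.4 kg.
Tool frame: the origin (TCP) lies at the very end of the fingers, on their centre line; the grasp point (between the pads) lies 19 mm behind it; z points along the fingers, y is the direction in which the jaws open and shut (so a half turn about z gives the same grasp; the last joint's range is limited). The gripper opens to 85 mm and grips with 20 to 120 N. Pads are 22 mm wide; open, the fingers measure 114 mm over their backs; the gripper's body (76 mm by 85 mm) begins 54 mm behind the grasp point. The pads swing forward as they close: fully open they stand 13 mm farther back than shut.
Start: joints at [1.129, 0.353, 1.633, -0, 1.155, -0.002], TCP at [266.098, 565.526, 231.281] pointing down, gripper open.
Joint ranges: [-2.63, 2.63], [-0.92, 2.1], [0.06, 2.66], [-1.3, 4.44], [0, 2.69], [-3.02, 3.02]. Speed limits (rad/s): [2.22, 2.22, 2.79, 3.14, 3.14, 3.14].

INTERFACE

Orientations are given as [roll, pitch, yaw] about the fixed x, y, z axes, in that order (R = Rz(yaw) Ry(pitch) Rx(roll)).
In Python, from rig import r gives the robot as it stands.
- The arm moves only by the tool jog_arm, never from a script. Its argument "increments" is text: rows parted by semicolons, each of 7 numbers parted by spaces: the shift along the tool's x, y, z in cm, then the turn, a rotation vector about the tool's x, y, z in rad, then the opening, from -1 (shut) to 1 (fully open). A call has exactly 8 rows; each row shifts and turns the commanded pose from where the row before left it, along the tool's axes as they then stand; what a row does not reach is not made up. A row lasts 1/10 s, in which the tool goes at most 50 mm and 8.59 degrees, less where a joint would pass 70% of its speed; a pose out of reach is approached as far as the arm can. A call with a gripper value outside its range is refused whole. The fingers move at their own pace and stop on an object; "squeeze" is the grip in N (left out, the last holds). Time passes only in rows, so rows that do not move let the fingers close, or fill a call up. It gives the time, the measured TCP pose, the force and the opening at its end, in the units of the state.
- r.sense(): the state, without advancing time (a new reading comes with each control period).
- r.grab_frame(name): name is "scene" or "top" or "wrist"; returns the picture (480x640x3 uint8, red, green, blue); there is no depth.
- r.camera_info(name): a dict with "K" (3x3 intrinsics, pixels), "dist_coeffs" ([k1, k2, p1, p2, k3] as OpenCV has them; the pictures are not rectified), "rvec" (rotation vector, rad) and "tvec" (3), from world to camera coordinates, as OpenCV has them. Camera axes: x right, y down, z forward; pixel columns grow to the right and rows downward; lengths in mm; the calibration is good to about 2 mm. A picture is of the moment at which its call begins: read the wrist's pose just before it. camera_info takes no time and is no camera call; for the wrist camera it gives the pose at the moment of the call.
- r.sign_off(): hands the job in, once; it reports no verdict.
The state is a dict: "clock": time; "qpos": joint angles; "qvel": joint speeds; "joint_efforts": joint torques, N m; "eef_pos": TCP position; "tcp_rot": TCP orientation; "contact_force": force on the tool from outside, world axes, zero at the start; "wrist_torque": the same for the moment, N m; "opening": opening from 0.0 (shut) to 1.0 (fully open).
Only numpy, scipy, OpenCV 4.12 (cv2) and the standard library are available. Lean on these libraries where they do the work, as an engineer would, in place of code of your own. Each camera call takes 0.05 s, during which the arm holds its last target.

## Working session

There is one attempt and no reset: what is moved stays moved. The work goes in short steps, Python scripts to look and compute and a tool call to move; the robot and the scene stay as the last step left them, time stands still between calls to the robot, and variables do not carry over. Pictures are saved under pics/ and viewed, and the job is handed in when it is done.

Besides the shell and the picture viewer there is one more tool, called after "Call:" as name(argument=value, ...) on one line, values as JSON. jog_arm: Moves the arm, as the interface text tells. Its arguments: {"type":"object","properties":{"increments":{"type":"string"},"squeeze":{"type":"number"}},"required":["increments"]}

```bash
ls; mkdir -p pics; python3 - <<'E'
from rig import r
import cv2,numpy as np
s=r.sense();print(s)
for n in("scene","top"):
    f=r.grab_frame(n);cv2.imwrite(f"pics/{n}0.png",f[:,:,::-1]);c=r.camera_info(n);print(n,c)
    R=cv2.Rodrigues(np.array(c["rvec"],float))[0];print(-R.T@np.array(c["tvec"],float).ravel())
E
```

```text
pics
{'clock': 0.0, 'qpos': array([ 1.12857402e+00,  3.53638686e-01,  1.63413063e+00,  1.53466035e-05,
        1.15522780e+00, -2.38748497e-03]), 'qvel': array([-0.00054824,  0.00088112,  0.00078599,  0.00018919,  0.00104402,
       -0.00101061]), 'joint_efforts': array([ 1.57471928e-03, -6.05264854e+01, -3.42063081e+01,  1.49169787e-04,
        9.52118455e-03,  8.25971398e-06]), 'eef_pos': array([265.90061812, 565.08258168, 230.56910235]), 'tcp_rot': array([-3.14018822e+00, -1.73847915e-05,  2.70175162e+00]), 'contact_force': array([ 4.26583242e-05,  4.73943950e-01, -1.42109943e-01]), 'wrist_torque': array([-0.03988314, -0.00965303, -0.00579833]), 'opening': 1.0002542956426503}
scene {'K': array([[448.42284213,   0.        , 325.57201359],
       [  0.        , 448.42284213, 242.71485894],
       [  0.        ,   0.        ,   1.        ]]), 'dist_coeffs': array([-0.05632942,  0.        ,  0.        ,  0.        ,  0.        ]), 'rvec': array([ 2.31188877,  1.08302402, -0.33708947]), 'tvec': array([-352.03215079, -342.99836892, 1149.2007858 ])}
[ 949.17013198 -344.76325601  736.51294641]
top {'K': array([[566.74142566,   0.        , 321.89566842],
       [  0.        , 566.74142566, 234.06223372],
       [  0.        ,   0.        ,   1.        ]]), 'dist_coeffs': array([-0.16486659,  0.        ,  0.        ,  0.        ,  0.        ]), 'rvec': array([ 2.1021641 , -2.11811911,  0.16617661]), 'tvec': array([ 23.68358987, 570.81665987, 990.20160277])}
[ 377.23466436  -10.57111043 1079.10798596]
```

View pics/scene0.png

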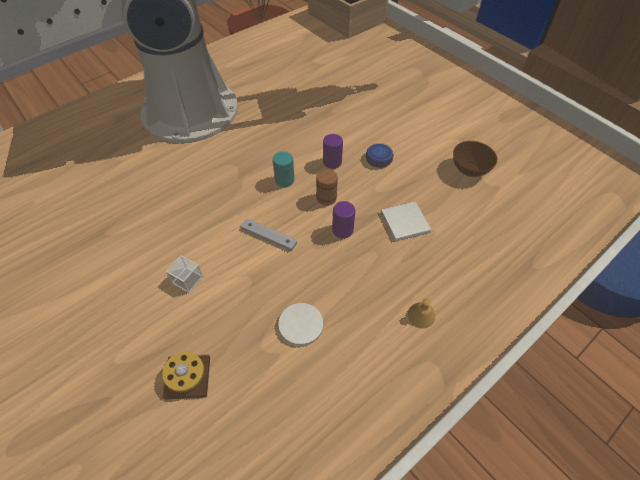

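View pics/top0.png

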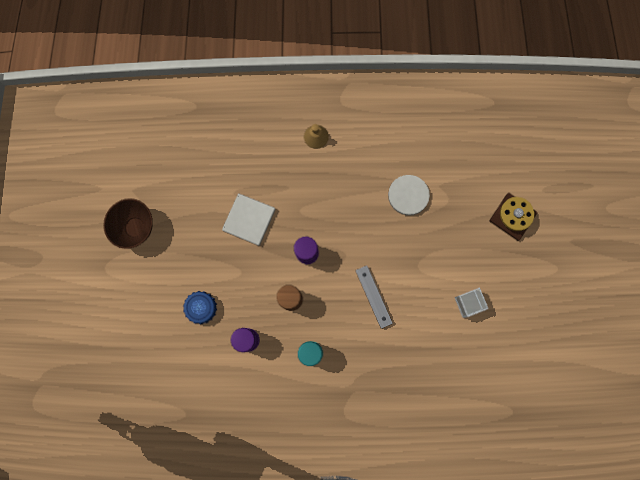

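```bash
cat > h.py <<'E'
import cv2,numpy as np
def cam(c):
    return np.array(c["K"],float),np.array(c["dist_coeffs"],float),cv2.Rodrigues(np.array(c["rvec"],float))[0],np.array(c["tvec"],float).ravel()
def ray(c,p,z):
    K,d,R,t=cam(c)
    u=cv2.undistortPoints(np.array(p,float).reshape(-1,1,2),K,d).reshape(-1,2)
    D=np.c_[u,np.ones(len(u))]@R
    C=-R.T@t
    return C+D*((z-C[2])/D[:,2])[:,None]
def blobs(m,amin=80):
    m=cv2.morphologyEx(m.astype(np.uint8)*255,cv2.MORPH_OPEN,np.ones((3,3)))
    return [c for c in cv2.findContours(m,cv2.RETR_EXTERNAL,cv2.CHAIN_APPROX_NONE)[0] if cv2.contourArea(c)>amin]
E
python3 - <<'E'
from rig import r
import cv2,numpy as np
from h import *
for n in("top","scene"):
    f=cv2.imread(f"pics/{n}0.png");c=r.camera_info(n)
    hsv=cv2.cvtColor(f,cv2.COLOR_BGR2HSV)
    H,S,V=[hsv[:,:,i].astype(int) for i in range(3)]
    for nm,m,z in(("white",(S<45)&(V>150),12),("grey",(S<60)&(V>60)&(V<=200),12),("blue",(H>100)&(H<122)&(S>100),24),("purple",(H>123)&(H<160)&(S>80),70),("teal",(H>80)&(H<98)&(S>80),70),("brown",(H<14)&(V<125)&(S>80),70)):
        for b in blobs(m):
            (cx,cy),(w,h),a=cv2.minAreaRect(b)
            if cy<85 and n=="top" or cy<130: continue
            bx=cv2.boxPoints(((cx,cy),(w,h),a))
            P=ray(c,bx,z);e=[np.linalg.norm(P[i]-P[(i+1)%4]) for i in (0,1)]
            q=P[1]-P[0] if e[0]>e[1] else P[2]-P[1]
            print(n,nm,np.round((cx,cy)),"ctr",np.round(P.mean(0)[:2],1),"size",np.round(e,1),"yawlong",round(float(np.arctan2(q[1],q[0])),3))
f=cv2.imread("pics/top0.png")
cv2.imwrite("pics/c1.png",np.hstack([cv2.resize(f[240:370,180:340],None,fx=2.5,fy=2.5),cv2.resize(f[240:370,345:505],None,fx=2.5,fy=2.5)]))
E
```

```text
top white [248. 218.] ctr [611.7 164.5] size [79.2 78.6] yawlong -0.379
top white [408. 194.] ctr [ 656.6 -148.2] size [76.6 76.4] yawlong -1.579
top grey [471. 303.] ctr [ 444.1 -260.2] size [53.5 44.7] yawlong -1.215
top grey [374. 296.] ctr [459.3 -76. ] size [ 24.8 120.1] yawlong -2.744
top grey [248. 219.] ctr [610.8 163.6] size [81.1 83.1] yawlong -1.983
top grey [408. 194.] ctr [ 655.6 -148.2] size [80.6 78.4] yawlong -1.579
top blue [200. 308.] ctr [438.4 251.5] size [59.9 58.2] yawlong -1.571
top purple [244. 340.] ctr [379.  157.2] size [48.5 40.5] yawlong -1.569
top purple [306. 250.] ctr [539.   48.7] size [41.8 47.5] yawlong 3.138
top teal [310. 354.] ctr [354.6  40.8] size [42.3 40.1] yawlong -1.574
top brown [290. 298.] ctr [452.6  76.4] size [39.5 42.8] yawlong -3.141
top brown [508. 224.] ctr [ 582.3 -322.3] size [29.  66.8] yawlong -2.217
top brown [128. 224.] ctr [592.3 384.5] size [94.  93.6] yawlong -1.591
scene white [300. 323.] ctr [ 659.2 -151.1] size [78.  77.4] yawlong 0.879
scene white [182. 266.] ctr [ 419.1 -253.8] size [56.9 34.7] yawlong 0.881
scene whi
[... 921 characters left out ...]
0.4 33.6] yawlong -0.778
scene purple [344. 210.] ctr [548.1  45.7] size [39.2 37.8] yawlong 0.882
scene purple [333. 140.] ctr [383.3 158.6] size [40.1 39.2] yawlong 0.884
scene teal [283. 158.] ctr [360.1  39. ] size [38.6 39.4] yawlong -0.653
scene brown [628. 454.] ctr [1142.8   61. ] size [11.7 40.7] yawlong -0.21
scene brown [561. 451.] ctr [1072.7   -8.4] size [ 22. 115.] yawlong -0.036
scene brown [200. 388.] ctr [ 670.8 -349.4] size [19.7 21.3] yawlong -0.552
scene brown [573. 425.] ctr [1060.9   34.9] size [ 47.3 221.3] yawlong -0.002
scene brown [601. 319.] ctr [1000.2  222.7] size [ 42.7 123.8] yawlong 0.564
scene brown [466. 159.] ctr [607.6 341.6] size [51.6 70.2] yawlong 0.061
```

View pics/c1.png

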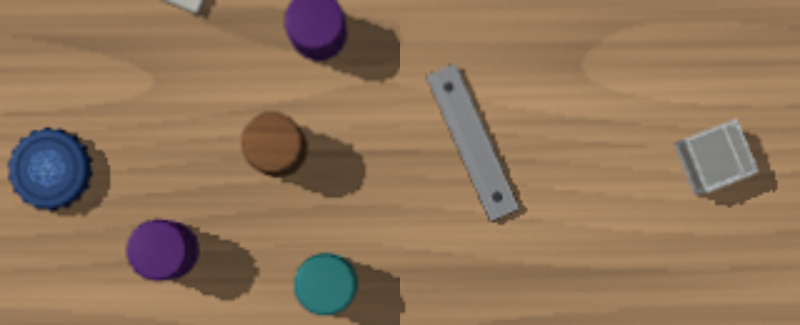

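Shaker candidates in the top view are oak (289,297), purple (306,250), purple (245,340) and turquoise (310,354). The crop and scene view (327,187) show a brown body with two dark bands, so I'm choosing the one at (289,297), about (452,76) mm. The measured sizes fit the ones given: stands 79–80 mm, puck 60 mm, bar 120x25 mm.

```bash
cat >> h.py <<'E'
def plan(r,x,y,z,yaw):
    from scipy.spatial.transform import Rotation as Ro
    s=r.sense();R0=Ro.from_euler('xyz',s["tcp_rot"])
    best=None
    for k in (0,):
        Rt=Ro.from_euler('xyz',[np.pi,0,yaw])
    rv=(R0.inv()*Rt).as_rotvec()
    d=np.array([x,y,z])-s["eef_pos"]
    print("t",round(s["clock"],2),"pos",np.round(s["eef_pos"],1),"rpy",np.round(s["tcp_rot"],3),"open",round(s["opening"],3),"F",np.round(s["contact_force"],1))
    print(" rotvec",np.round(rv,3)," then cm in new frame",np.round(Rt.inv().apply(d)/10,2)," | no-rot frame",np.round(R0.inv().apply(d)/10,2))
E
python3 - <<'E'
from rig import r
from h import *
plan(r,439,251.5,170,2.09)
E
```

```text
t 0.1 pos [265.9 565.1 230.6] rpy [-3.14  -0.     2.702] open 0.998 F [ 0.7 -0.5 -0.9]
 rotvec [-0.001  0.     0.612]  then cm in new frame [-35.82  -0.53   6.06]  | no-rot frame [-29.02 -21.     6.09]
```

Call:
jog_arm(increments="0 0 0 0 0 0.15 1;0 0 0 0 0 0.15 1;0 0 0 0 0 0.15 1;0 0 0 0 0 0.16 1;-4.5 0 0.8 0 0 0 1;-4.5 0 0.8 0 0 0 1;-4.5 0 0.8 0 0 0 1;-4.5 0 0.8 0 0 0 1", squeeze=40)

```text
clock: 0.9
eef_pos: [357.6, 408.7, 198.7]
tcp_rot: [-3.141, 0.0, 2.102]
contact_force: [0.7, 0.4, -0.1]
opening: 1.003
```

Call:
jog_arm(increments="-4.5 0 0.8 0 0 0 1;-4.5 0 0.7 0 0 0 1;-4.5 0 0.7 0 0 0 1;-4.3 -0.5 0.7 0 0 0 1;0 0 0 0 0 0 1;0 0 0 0 0 0 1;0 0 0 0 0 0 1;0 0 0 0 0 0 1")

```text
clock: 1.7
eef_pos: [442.8, 255.3, 170.5]
tcp_rot: [3.141, -0.0, 2.103]
contact_force: [0.3, -0.2, 0.2]
opening: 0.998
```

```bash
python3 - <<'E'
from rig import r
from h import *
plan(r,439,251.5,170,2.09)
c=r.camera_info("wrist");f=r.grab_frame("wrist")[:,:,::-1].copy();cv2.imwrite("pics/w1.png",f)
K,d,R,t=cam(c);print(-R.T@t,c["K"][0],c["dist_coeffs"])
hsv=cv2.cvtColor(f,cv2.COLOR_BGR2HSV);H,S,V=[hsv[:,:,i].astype(int) for i in range(3)]
for b in blobs((H>100)&(H<122)&(S>100)):
    (x,y),rr=cv2.minEnclosingCircle(b);print((x,y),rr,ray(c,[(x,y),(x+rr,y)],24))
E
```

```text
t 1.7 pos [442.8 255.3 170.5] rpy [ 3.141 -0.     2.103] open 0.998 F [ 0.3 -0.2  0.2]
 rotvec [ 0.    -0.     0.013]  then cm in new frame [-0.14 -0.52  0.05]  | no-rot frame [-0.14 -0.52  0.04]
[407.03915201 317.38798244 312.43621468] [361.42403412   0.         324.10985388] [-0.07229083  0.          0.          0.          0.        ]
(320.8228759765625, 224.44691467285156) 35.47066116333008 [[441.75620168 253.14422535  24.        ]
 [466.89145791 267.99962322  24.        ]]
```

View pics/w1.png

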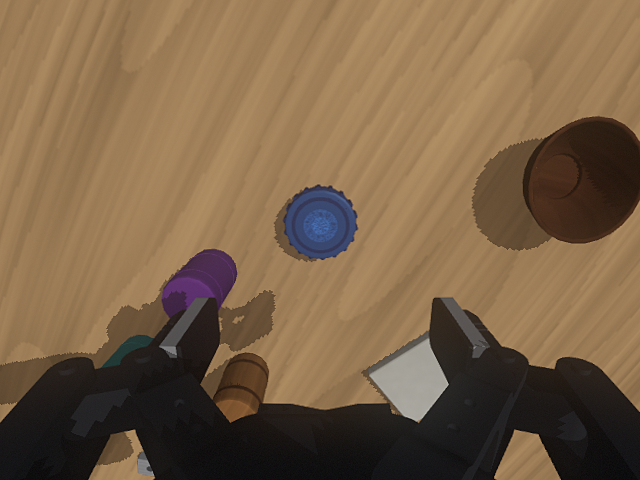

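The wrist view shows the puck at (321,224), which works out to (441.8,253.1) and agrees with the other views within 2–3 mm. The oak shaker with its bands is at (240,385) and the purple one at (205,280). Descending on (440.5,252.3).

```bash
python3 - <<'E'
from rig import r
from h import *
plan(r,440.5,252.3,6,2.103)
E
```

```text
t 1.75 pos [442.7 255.4 170.4] rpy [ 3.141 -0.     2.103] open 1.003 F [-1.1  0.2 -0.5]
 rotvec [ 0. -0.  0.]  then cm in new frame [-0.15 -0.35 16.44]  | no-rot frame [-0.15 -0.35 16.44]
```

Call:
jog_arm(increments="-0.15 -0.35 3 0 0 0 1;0 0 3 0 0 0 1;0 0 3 0 0 0 1;0 0 3 0 0 0 1;0 0 2.4 0 0 0 1;0 0 2 0 0 0 1;0 0 0 0 0 0 1;0 0 0 0 0 0 1")

```text
clock: 2.55
eef_pos: [440.6, 251.8, 6.4]
tcp_rot: [-3.141, -0.0, 2.103]
contact_force: [-0.2, 0.9, -0.6]
opening: 0.997
```

Call:
jog_arm(increments="0 0 0 0 0 0 0.3;0 0 0 0 0 0 0.3;0 0 0 0 0 0 0.3;0 0 0 0 0 0 0.3;0 0 0 0 0 0 0.3;0 0 0 0 0 0 0.3;0 0 0 0 0 0 0.3;0 0 0 0 0 0 0.3", squeeze=40)

```text
clock: 3.35
eef_pos: [441.6, 251.8, 7.8]
tcp_rot: [3.139, -0.0, 2.102]
contact_force: [-1.5, 1.5, 7.3]
opening: 0.685
```

Call:
jog_arm(increments="0 0 0 0 0 0 -0.2;0 0 0 0 0 0 -0.2;0 0 -0.5 0 0 0 -0.2;0 0 -1.5 0 0 0 -0.2;0 0 -2 0 0 0 -0.2;0 0 -2 0 0 0 -0.2;0 0 -2 0 0 0 -0.2;0 0 0 0 0 0 -0.2")

```text
clock: 4.15
eef_pos: [442.5, 252.1, 89.2]
tcp_rot: [3.136, 0.0, 2.102]
contact_force: [0.6, 0.7, -0.8]
opening: 0.682
```

```bash
python3 - <<'E'
from rig import r
from h import *
f=r.grab_frame("wrist")[:,:,::-1];cv2.imwrite("pics/w2.png",f)
plan(r,612.5,164,90,2.103)
E
```

```text
t 4.2 pos [441.8 251.7  87.9] rpy [3.138 0.    2.102] open 0.684 F [ 0.   1.2 -1.4]
 rotvec [ 0.003  0.    -0.001]  then cm in new frame [-16.22  10.26  -0.21]  | no-rot frame [-16.21  10.28  -0.18]
```

View pics/w2.png

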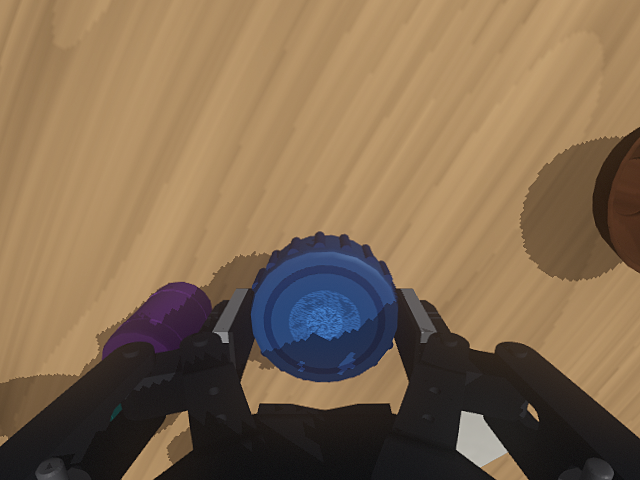

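The puck is held centrally between the pads at (325,318). Moving over the square stand.

Call:
jog_arm(increments="-2.5 1.6 0 0 0 0 -0.2;-3 1.9 0 0 0 0 -0.2;-3 1.9 0 0 0 0 -0.2;-3 1.9 0 0 0 0 -0.2;-3 1.9 0 0 0 0 -0.2;-1.7 1.1 0 0 0 0 -0.2;0 0 0 0 0 0 -0.2;0 0 0 0 0 0 -0.2")

```text
clock: 5.0
eef_pos: [610.6, 163.3, 85.1]
tcp_rot: [-3.14, -0.001, 2.101]
contact_force: [-1.0, 0.1, -1.0]
opening: 0.685
```

```bash
cat > look.py <<'E'
from rig import r
from h import *
import sys
def blue(n,z,tag):
    c=r.camera_info(n);f=r.grab_frame(n)[:,:,::-1].copy();cv2.imwrite(f"pics/{tag}_{n}.png",f)
    hsv=cv2.cvtColor(f,cv2.COLOR_BGR2HSV);H,S,V=[hsv[:,:,i].astype(int) for i in range(3)]
    for b in blobs((H>100)&(H<122)&(S>100),300):
        (x,y),w,a=cv2.fitEllipse(b);P=ray(c,[(x,y)],z)[0]
        if P[0]<800: print(n,"blue",(round(x),round(y)),np.round(w,1),np.round(P,1))
E
python3 - <<'E'
from look import *
z=r.sense()["eef_pos"][2]-7+24
plan(r,612.5,164,90,2.103)
for n in("wrist","top"): blue(n,z,"p1")
E
```

```text
t 5.0 pos [610.6 163.3  85.1] rpy [-3.140e+00 -1.000e-03  2.101e+00] open 0.685 F [-1.   0.1 -1. ]
 rotvec [-0.002 -0.001 -0.002]  then cm in new frame [-0.03  0.19 -0.49]  | no-rot frame [-0.03  0.19 -0.49]
wrist blue (325, 314) [134.3 147. ] [609.3 167.7 102.1]
```

View pics/p1_wrist.png

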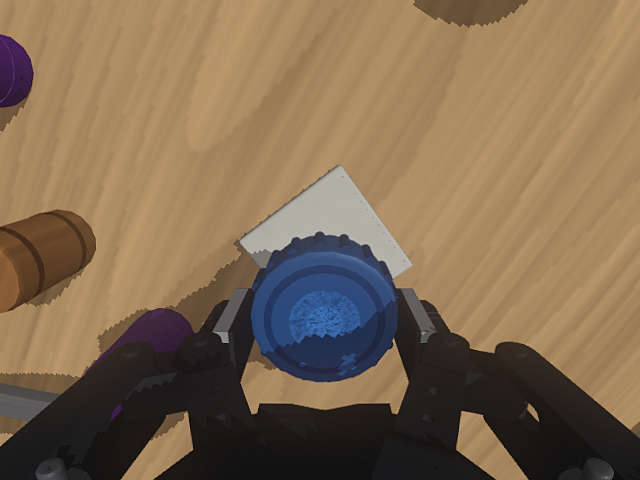

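View pics/p1_top.png

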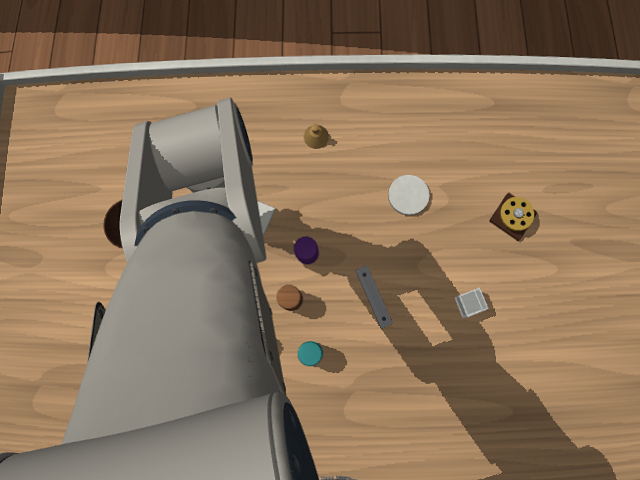

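Call:
jog_arm(increments="0 0.15 1.5 0 0 0 -0.2;0 0 1.5 0 0 0 -0.2;0 0 1.5 0 0 0 -0.2;0 0 1 0 0 0 -0.2;0 0 0.5 0 0 0 -0.2;0 0 0.3 0 0 0 -0.2;0 0 0 0 0 0 -0.2;0 0 0 0 0 0 -0.2")

```text
clock: 5.9
eef_pos: [613.3, 164.5, 23.7]
tcp_rot: [3.141, 0.0, 2.102]
contact_force: [-0.2, 0.4, -1.3]
opening: 0.685
```

```bash
python3 - <<'E'
from look import *
plan(r,612,164,19,2.103)
E
```

```text
t 5.9 pos [613.3 164.5  23.7] rpy [3.141 0.    2.102] open 0.685 F [-0.2  0.4 -1.3]
 rotvec [ 0.001  0.    -0.001]  then cm in new frame [ 0.02 -0.14  0.47]  | no-rot frame [ 0.02 -0.14  0.47]
```

Call:
jog_arm(increments="0 -0.1 0.1 0 0 0 -0.2;0 0 0.1 0 0 0 -0.2;0 0 0.1 0 0 0 -0.2;0 0 0.1 0 0 0 -0.2;0 0 0 0 0 0 -0.2;0 0 0 0 0 0 -0.2;0 0 0 0 0 0 -0.2;0 0 0 0 0 0 -0.2")

```text
clock: 6.7
eef_pos: [612.2, 164.0, 19.9]
tcp_rot: [3.141, 0.0, 2.102]
contact_force: [-1.6, -1.1, 6.3]
opening: 0.682
```

Touching (6 N). Releasing, then lifting.

Call:
jog_arm(increments="0 0 0 0 0 0 1;0 0 0 0 0 0 1;0 0 0 0 0 0 1;0 0 0 0 0 0 1;0 0 0 0 0 0 1;0 0 -1 0 0 0 1;0 0 -2 0 0 0 1;0 0 -3 0 0 0 1")

```text
clock: 7.5
eef_pos: [611.0, 163.7, 79.1]
tcp_rot: [-3.139, -0.001, 2.102]
contact_force: [0.3, 0.5, 0.5]
opening: 1.001
```

Call:
jog_arm(increments="0 0 -3 0 0 0 1;0 0 -3 0 0 0 1;3 0 0 0 0 0 1;0 0 0 0 0 0 1;0 0 0 0 0 0 1;0 0 0 0 0 0 1;0 0 0 0 0 0 1;0 0 0 0 0 0 1")

```text
clock: 8.3
eef_pos: [597.0, 189.3, 138.9]
tcp_rot: [-3.141, -0.0, 2.101]
contact_force: [-0.5, -0.4, -0.1]
opening: 1.0
```

```bash
python3 - <<'E'
from look import *
plan(r,440,-258,160,0.4+1.5708)
blue("wrist",36,"p2")
c=r.camera_info("wrist");f=cv2.imread("pics/p2_wrist.png");hsv=cv2.cvtColor(f,cv2.COLOR_BGR2HSV)
E
```

```text
t 8.3 pos [597.  189.3 138.9] rpy [-3.141 -0.     2.101] open 1.0 F [-0.5 -0.4 -0.1]
 rotvec [-0.001 -0.     0.13 ]  then cm in new frame [-35.08 -31.88  -2.11]  | no-rot frame [-30.64 -36.17  -2.09]
wrist blue (326, 273) [71.5 78.3] [612.1 167.   36. ]
```

View pics/p2_wrist.png

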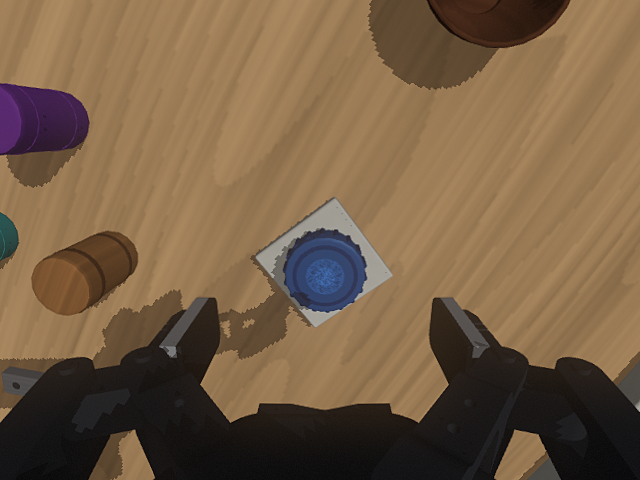

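```bash
python3 - <<'E'
from look import *
c=r.camera_info("wrist")
P=ray(c,[(335,197),(255,258),(316,326),(392,275)],12);print(P.round(1),P.mean(0).round(1),[np.linalg.norm(P[i]-P[i-1]).round(1) for i in range(4)])
print(ray(c,[(325,275)],36))
plan(r,440,-258,200,0.4+1.5708)
f=cv2.imread("pics/top0.png");cv2.imwrite("pics/cube.png",cv2.resize(f[275:330,440:505],None,fx=10,fy=10,interpolation=cv2.INTER_CUBIC))
E
```

```text
[[592.  215.2  12. ]
 [562.5 141.5  12. ]
 [634.3 113.6  12. ]
 [663.8 184.3  12. ]] [613.1 163.6  12. ] [np.float64(78.2), np.float64(79.4), np.float64(77.1), np.float64(76.6)]
[[612.45473924 165.56722489  36.        ]]
t 8.35 pos [597.  189.4 138.9] rpy [-3.141 -0.     2.101] open 0.996 F [-0.6  0.1  0.2]
 rotvec [-0.001 -0.     0.131]  then cm in new frame [-35.09 -31.88  -6.11]  | no-rot frame [-30.64 -36.18  -6.09]
```

View pics/cube.png

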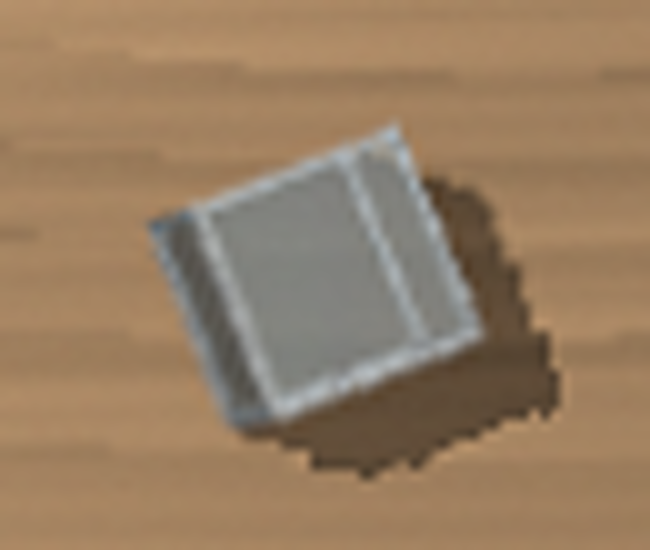

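The wrist view has the puck at (325,275) on the stand, which is within about 2 mm of the stand's centre. In the crop, the cube's top-face corners are (197,212), (395,128), (482,335) and (272,415).

```bash
python3 - <<'E'
from look import *
c=r.camera_info("top")
q=np.array([(197,212),(395,128),(482,335),(272,415)])/10+[440,275]-[0.45,0.45]
P=ray(c,q,42);print(P.round(1),P.mean(0).round(1),[np.linalg.norm(P[i]-P[i-1]).round(1) for i in range(4)])
for i in range(4):
    d=P[i]-P[i-1];print(np.arctan2(d[1],d[0])%(np.pi/2))
plan(r,*(P.mean(0)[:2]),180,0.385+1.5708)
E
```

```text
[[ 455.5 -231.7   42. ]
 [ 470.3 -269.3   42. ]
 [ 432.  -283.9   42. ]
 [ 418.1 -244.1   42. ]] [ 444.  -257.3   42. ] [np.float64(39.4), np.float64(40.5), np.float64(41.0), np.float64(42.1)]
0.32120014375335865
0.37589954613082854
0.36217834923649406
0.33537191706960123
t 8.35 pos [597.  189.4 138.9] rpy [-3.141 -0.     2.101] open 0.996 F [-0.6  0.1  0.2]
 rotvec [-0.001 -0.     0.146]  then cm in new frame [-35.65 -30.95  -4.11]  | no-rot frame [-30.78 -35.8   -4.09]
```

```bash
python3 - <<'E'
from look import *
plan(r,444,-257,150,1.92)
E
```

```text
t 8.35 pos [597.  189.4 138.9] rpy [-3.141 -0.     2.101] open 0.996 F [-0.6  0.1  0.2]
 rotvec [-0.001 -0.     0.181]  then cm in new frame [-36.71 -29.64  -1.11]  | no-rot frame [-30.76 -35.78  -1.09]
```

Call:
jog_arm(increments="0 0 -0.3 0 0 0.09 1;0 0 -0.3 0 0 0.09 1;-3.3 -2.7 -0.5 0 0 0 1;-3.3 -2.7 0 0 0 0 1;-3.3 -2.7 0 0 0 0 1;-3.3 -2.7 0 0 0 0 1;-3.3 -2.7 0 0 0 0 1;-3.3 -2.7 0 0 0 0 1")

```text
clock: 9.15
eef_pos: [512.2, -53.5, 150.3]
tcp_rot: [3.141, 0.0, 1.922]
contact_force: [0.9, -1.0, -0.8]
opening: 1.001
```

Call:
jog_arm(increments="-3.3 -2.7 0 0 0 0 1;-3.3 -2.7 0 0 0 0 1;-3.3 -2.7 0 0 0 0 1;-3.3 -2.7 0 0 0 0 1;-3.3 -2.4 0 0 0 0 1;0 0 0 0 0 0 1;0 0 0 0 0 0 1;0 0 0 0 0 0 1")

```text
clock: 9.95
eef_pos: [445.7, -251.5, 150.1]
tcp_rot: [-3.141, -0.001, 1.922]
contact_force: [0.4, 0.2, 0.3]
opening: 0.996
```

```bash
python3 - <<'E'
from look import *
plan(r,444,-257,150,1.92)
f=r.grab_frame("wrist")[:,:,::-1];cv2.imwrite("pics/w3.png",f)
E
```

```text
t 9.95 pos [ 445.7 -251.5  150.1] rpy [-3.141e+00 -1.000e-03  1.922e+00] open 0.996 F [0.4 0.2 0.3]
 rotvec [-0.    -0.001  0.002]  then cm in new frame [-0.46 -0.35  0.01]  | no-rot frame [-0.46 -0.35  0.01]
```

View pics/w3.png

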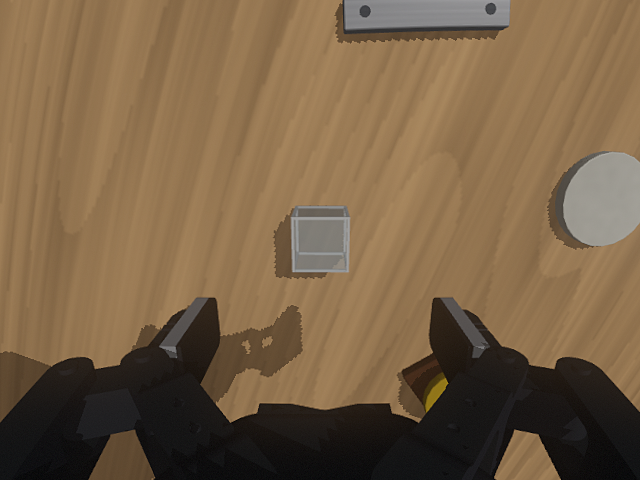

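The cube appears square to the jaws, with its top face at about (291–349, 217–272).

```bash
python3 - <<'E'
from look import *
c=r.camera_info("wrist")
P=ray(c,[(292,217),(349,217),(349,271),(291,272)],42);print(P.mean(0),[np.linalg.norm(P[i]-P[i-1]).round(1) for i in range(4)])
m=(P.mean(0)[:2]+[444,-257.3])/2
plan(r,*m,10,1.922)
E
```

```text
[ 446.13057096 -258.37973235   42.        ] [np.float64(41.9), np.float64(40.5), np.float64(41.0), np.float64(43.1)]
t 10.0 pos [ 445.8 -251.2  150.2] rpy [-3.141 -0.     1.923] open 1.002 F [ 0.1 -0.4  0.4]
 rotvec [-0.    -0.     0.001]  then cm in new frame [-0.6  -0.3  14.02]  | no-rot frame [-0.6  -0.3  14.02]
```

Call:
jog_arm(increments="-0.6 -0.3 3 0 0 0 1;0 0 3 0 0 0 1;0 0 3 0 0 0 1;0 0 2.5 0 0 0 1;0 0 1.5 0 0 0 1;0 0 1 0 0 0 1;0 0 0 0 0 0 1;0 0 0 0 0 0 0.5")

```text
clock: 10.8
eef_pos: [445.4, -258.5, 10.7]
tcp_rot: [3.141, 0.0, 1.923]
contact_force: [-0.9, 0.6, -1.0]
opening: 0.855
```

Call:
jog_arm(increments="0 0 0 0 0 0 0.2;0 0 0 0 0 0 0;0 0 0 0 0 0 -0.2;0 0 0 0 0 0 -0.5;0 0 0 0 0 0 -0.5;0 0 0 0 0 0 -0.5;0 0 0 0 0 0 -0.5;0 0 0 0 0 0 -0.5")

```text
clock: 11.6
eef_pos: [445.5, -259.2, 11.3]
tcp_rot: [3.14, 0.001, 1.922]
contact_force: [0.1, 0.3, 6.8]
opening: 0.488
```

Call:
jog_arm(increments="0 0 -0.5 0 0 0 -0.5;0 0 -1.5 0 0 0 -0.5;0 0 -2 0 0 0 -0.5;0 0 -2 0 0 0 -0.5;0 0 -2 0 0 0 -0.5;0 0 -2 0 0 0 -0.5;0 0 -1 0 0 0 -0.5;0 0 0 0 0 0 -0.5")

```text
clock: 12.4
eef_pos: [445.6, -259.3, 121.7]
tcp_rot: [3.14, 0.002, 1.922]
contact_force: [-0.0, 0.2, -0.3]
opening: 0.489
```

```bash
python3 - <<'E'
from look import *
f=r.grab_frame("wrist")[:,:,::-1];cv2.imwrite("pics/w4.png",f)
plan(r,612.4,165,120,1.922)
E
```

```text
t 12.45 pos [ 445.1 -259.   120.6] rpy [3.141e+00 1.000e-03 1.922e+00] open 0.49 F [-0.4  0.3 -1.3]
 rotvec [ 0.001  0.001 -0.   ]  then cm in new frame [34.05 30.3   0.06]  | no-rot frame [34.06 30.29  0.05]
```

View pics/w4.png

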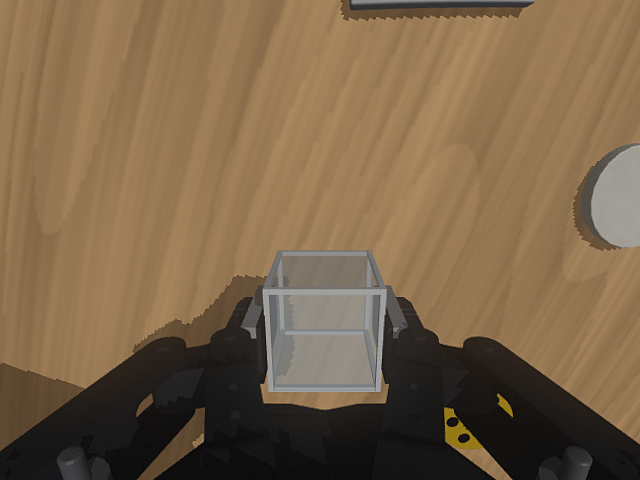

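The cube is held level and square, with its top face at (263–386, 290–390).

```bash
python3 - <<'E'
from look import *
c=r.camera_info("wrist")
P=ray(c,[(263,290),(386,290),(381,390),(270,390)],151.3);print(P.mean(0),[np.linalg.norm(P[i]-P[i-1]).round(1) for i in range(4)],r.sense()["eef_pos"])
E
```

```text
[ 445.87724783 -258.17147127  151.3       ] [np.float64(40.8), np.float64(41.4), np.float64(40.8), np.float64(41.4)] [ 445.05426701 -258.96511424  120.62796427]
```

Call:
jog_arm(increments="2.2 2 0 0 0 0 -0.5;3 2.7 0 0 0 0 -0.5;3 2.7 0 0 0 0 -0.5;3 2.7 0 0 0 0 -0.5;3 2.7 0 0 0 0 -0.5;3 2.7 0 0 0 0 -0.5;3 2.7 0 0 0 0 -0.5;3 2.7 0 0 0 0 -0.5")

```text
clock: 13.25
eef_pos: [561.0, 32.5, 118.9]
tcp_rot: [-3.14, -0.001, 1.922]
contact_force: [1.4, -0.7, -1.5]
opening: 0.485
```

Call:
jog_arm(increments="3 2.7 0 0 0 0 -0.5;3 2.7 0 0 0 0 -0.5;2.5 2.2 0 0 0 0 -0.5;2 1.6 0 0 0 0 -0.5;0 0 0 0 0 0 -0.5;0 0 0 0 0 0 -0.5;0 0 0 0 0 0 -0.5;0 0 0 0 0 0 -0.5")

```text
clock: 14.05
eef_pos: [611.1, 160.0, 119.8]
tcp_rot: [-3.14, 0.0, 1.921]
contact_force: [-0.5, 0.6, -0.6]
opening: 0.484
```

```bash
python3 - <<'E'
from look import *
f=r.grab_frame("wrist")[:,:,::-1];cv2.imwrite("pics/w5.png",f)
plan(r,612.4,165,50,1.922)
E
```

```text
t 14.1 pos [611.3 160.1 120.1] rpy [-3.141  0.     1.921] open 0.484 F [ 0.1  0.8 -1.1]
 rotvec [-0.001  0.    -0.001]  then cm in new frame [0.42 0.27 7.01]  | no-rot frame [0.42 0.27 7.01]
```

View pics/w5.png

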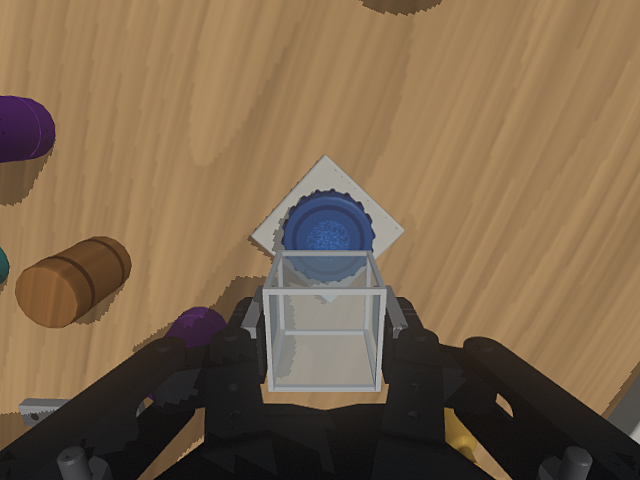

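Call:
jog_arm(increments="0.4 0.25 1.5 0 0 0 -0.5;0 0 1.5 0 0 0 -0.5;0 0 1.5 0 0 0 -0.5;0 0 1 0 0 0 -0.5;0 0 0.8 0 0 0 -0.5;0 0 0.5 0 0 0 -0.5;0 0 0 0 0 0 -0.5;0 0 0 0 0 0 -0.5")

```text
clock: 14.9
eef_pos: [612.9, 165.8, 52.5]
tcp_rot: [3.141, 0.0, 1.922]
contact_force: [-0.5, 0.3, -0.2]
opening: 0.487
```

```bash
python3 - <<'E'
from look import *
plan(r,612.2,165,47.3,1.922)
f=r.grab_frame("wrist")[:,:,::-1];cv2.imwrite("pics/w6.png",f)
E
```

```text
t 14.9 pos [612.9 165.8  52.5] rpy [3.141 0.    1.922] open 0.487 F [-0.5  0.3 -0.2]
 rotvec [ 0.  0. -0.]  then cm in new frame [-0.05 -0.1   0.52]  | no-rot frame [-0.05 -0.1   0.52]
```

View pics/w6.png

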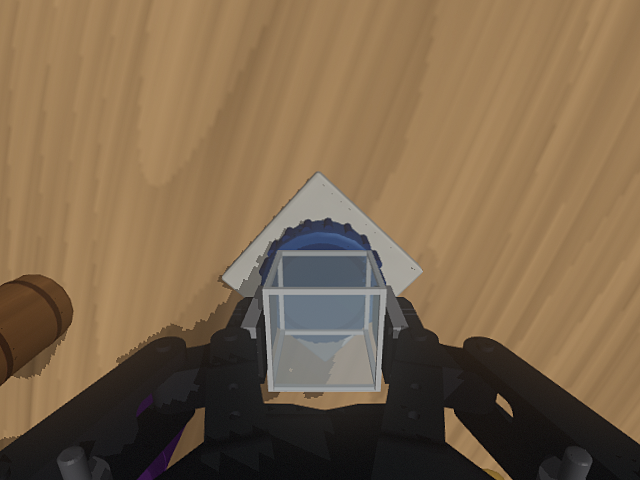

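The cube lines up with the puck behind it, columns 325 and 322. Lowering gently.

Call:
jog_arm(increments="-0.05 -0.1 0.1 0 0 0 -0.5;0 0 0.1 0 0 0 -0.5;0 0 0.1 0 0 0 -0.5;0 0 0.1 0 0 0 -0.5;0 0 0.05 0 0 0 -0.5;0 0 0 0 0 0 -0.5;0 0 0 0 0 0 -0.5;0 0 0 0 0 0 -0.5")

```text
clock: 15.75
eef_pos: [611.9, 164.9, 47.8]
tcp_rot: [3.142, -0.0, 1.922]
contact_force: [-0.1, 0.7, -1.0]
opening: 0.487
```

Call:
jog_arm(increments="0 0 0.05 0 0 0 -0.5;0 0 0.05 0 0 0 -0.5;0 0 0.05 0 0 0 -0.5;0 0 0 0 0 0 -0.5;0 0 0 0 0 0 -0.5;0 0 0 0 0 0 -0.5;0 0 0 0 0 0 -0.5;0 0 0 0 0 0 -0.5")

```text
clock: 16.55
eef_pos: [611.9, 165.0, 47.3]
tcp_rot: [3.141, 0.0, 1.922]
contact_force: [-3.5, -1.0, 9.9]
opening: 0.488
```

In contact. Opening slowly and retreating.

Call:
jog_arm(increments="0 0 0 0 0 0 0.1;0 0 0 0 0 0 0.3;0 0 0 0 0 0 0.6;0 0 0 0 0 0 1;0 0 0 0 0 0 1;0 0 0 0 0 0 1;0 0 -1 0 0 0 1;0 0 -2 0 0 0 1")

```text
clock: 17.35
eef_pos: [610.8, 164.7, 75.7]
tcp_rot: [-3.139, -0.0, 1.922]
contact_force: [0.8, 0.1, -0.4]
opening: 0.999
```

Call:
jog_arm(increments="0 0 -3 0 0 0 1;0 0 -3 0 0 0 1;0 0 -3 0 0 0 1;0 0 -1 0 0 0 1;0 0 0 0 0 0 1;0 0 0 0 0 0 1;0 0 0 0 0 0 1;0 0 0 0 0 0 1")

```text
clock: 18.15
eef_pos: [611.1, 164.7, 174.8]
tcp_rot: [-3.139, -0.0, 1.922]
contact_force: [-0.5, -0.3, -0.5]
opening: 1.0
```

```bash
python3 - <<'E'
from look import *
f=r.grab_frame("wrist")[:,:,::-1];cv2.imwrite("pics/w7.png",f)
plan(r,452.5,76.4,170,1.31+1.57)
plan(r,452.5,76.4,170,1.31+1.57-np.pi)
print(r.sense()["qpos"])
E
```

```text
t 18.2 pos [611.2 164.8 175. ] rpy [-3.14  -0.     1.922] open 1.002 F [-0.2  0.6  0. ]
 rotvec [-0.002 -0.001 -0.958]  then cm in new frame [ 13.05 -12.64   0.5 ]  | no-rot frame [ -2.84 -17.94   0.54]
t 18.2 pos [611.2 164.8 175. ] rpy [-3.14  -0.     1.922] open 1.002 F [-0.2  0.6  0. ]
 rotvec [-1.000e-03  2.000e-03  2.183e+00]  then cm in new frame [-13.05  12.64   0.5 ]  | no-rot frame [ -2.84 -17.94   0.54]
[ 2.60937113e-01  4.21815909e-01  1.66461047e+00 -1.89162879e-05
  1.05726491e+00 -9.00639132e-02]
```

View pics/w7.png

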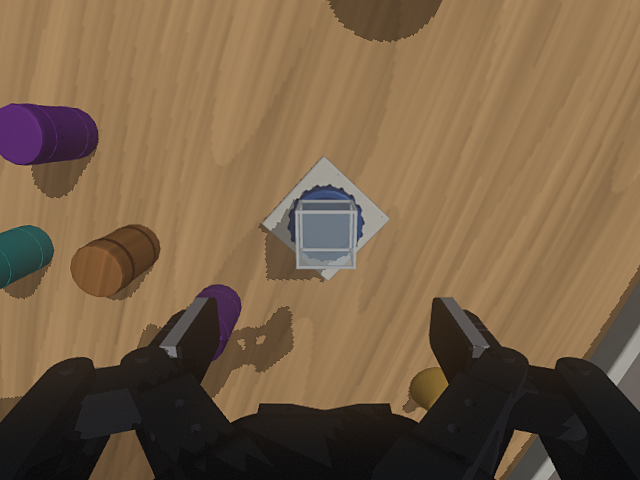

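Cube sits on the puck: its underside is at about (327,227) and the puck at about (325,224). Next is the oak shaker, with the jaws turned so they clear the look-alikes.

Call:
jog_arm(increments="0 0 0 0 0 -0.137 1;0 0 0 0 0 -0.137 1;0 0 0 0 0 -0.137 1;0 0 0 0 0 -0.137 1;0 0 0 0 0 -0.137 1;0 0 0 0 0 -0.137 1;0 0 0 0 0 -0.137 1;0 0 0 0 0 0 1")

```text
clock: 19.0
eef_pos: [611.6, 164.9, 175.6]
tcp_rot: [-3.141, -0.001, 2.883]
contact_force: [-1.0, -0.2, 0.1]
opening: 0.998
```

Call:
jog_arm(increments="2.6 -2.5 0 0 0 0 1;2.6 -2.5 0 0 0 0 1;2.6 -2.5 0 0 0 0 1;2.6 -2.5 0 0 0 0 1;2.6 -2.6 0 0 0 0 1;0 0 0 0 0 0 1;0 0 0 0 0 0 1;0 0 0 0 0 0 1")

```text
clock: 19.8
eef_pos: [455.0, 77.1, 176.5]
tcp_rot: [3.141, 0.001, 2.879]
contact_force: [0.2, 0.4, 0.7]
opening: 0.997
```

```bash
python3 - <<'E'
from look import *
f=r.grab_frame("wrist")[:,:,::-1];cv2.imwrite("pics/w8.png",f)
plan(r,453.5,76.4,35,1.31+1.57)
E
```

```text
t 19.85 pos [455.   77.2 176.4] rpy [3.141e+00 1.000e-03 2.880e+00] open 0.999 F [ 0.5 -0.1 -1. ]
 rotvec [ 0.     0.001 -0.   ]  then cm in new frame [ 0.12 -0.11 14.14]  | no-rot frame [ 0.13 -0.12 14.14]
```

View pics/w8.png

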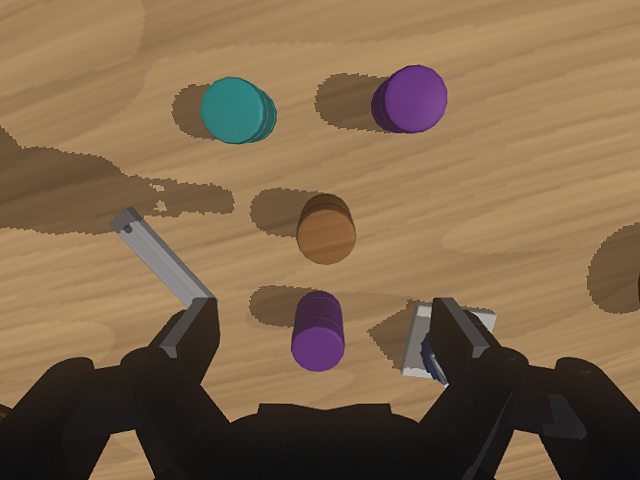

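```bash
python3 - <<'E'
from look import *
c=r.camera_info("wrist");P=ray(c,[(327,235),(298,235),(356,235)],70);print(P)
m=(P[0][:2]+[452.8,76.4])/2
plan(r,*m,36,2.88)
E
```

```text
[[455.34202719  79.94790869  70.        ]
 [449.99310286  59.92254442  70.        ]
 [460.69070774  99.97966804  70.        ]]
t 19.85 pos [455.   77.2 176.4] rpy [3.141e+00 1.000e-03 2.880e+00] open 0.999 F [ 0.5 -0.1 -1. ]
 rotvec [ 0.     0.001 -0.   ]  then cm in new frame [ 0.11  0.07 14.04]  | no-rot frame [ 0.13  0.07 14.04]
```

Call:
jog_arm(increments="0.1 0.1 3 0 0 0 1;0 0 3 0 0 0 1;0 0 3 0 0 0 1;0 0 3 0 0 0 1;0 0 2 0 0 0 1;0 0 1.2 0 0 0 1;0 0 0 0 0 0 1;0 0 0 0 0 0 0.6")

```text
clock: 20.65
eef_pos: [453.7, 78.2, 24.6]
tcp_rot: [3.141, 0.0, 2.881]
contact_force: [-0.7, 0.6, -0.1]
opening: 0.857
```

Call:
jog_arm(increments="0 0 0 0 0 0 0.3;0 0 0 0 0 0 0.1;0 0 0 0 0 0 -0.1;0 0 0 0 0 0 -0.5;0 0 0 0 0 0 -0.5;0 0 0 0 0 0 -0.5;0 0 0 0 0 0 -0.5;0 0 0 0 0 0 -0.5")

```text
clock: 21.45
eef_pos: [453.9, 78.1, 25.3]
tcp_rot: [3.141, 0.002, 2.881]
contact_force: [-1.0, 0.1, 7.3]
opening: 0.506
```

Call:
jog_arm(increments="0 0 -0.5 0 0 0 -0.5;0 0 -1.5 0 0 0 -0.5;0 0 -2.5 0 0 0 -0.5;0 0 -3 0 0 0 -0.5;0 0 -3 0 0 0 -0.5;0 0 -2 0 0 0 -0.5;0 0 0 0 0 0 -0.5;0 0 0 0 0 0 -0.5")

```text
clock: 22.25
eef_pos: [453.1, 77.9, 149.6]
tcp_rot: [3.141, 0.001, 2.881]
contact_force: [-0.1, -0.3, -1.2]
opening: 0.507
```

```bash
python3 - <<'E'
from look import *
f=r.grab_frame("wrist")[:,:,::-1];cv2.imwrite("pics/w9.png",f)
plan(r,657,-149.5,150,2.88)
E
```

```text
t 22.3 pos [452.5  77.9 148.8] rpy [-3.141 -0.     2.881] open 0.503 F [ 0.   0.4 -0.5]
 rotvec [-0.    -0.     0.001]  then cm in new frame [-25.63 -16.67  -0.12]  | no-rot frame [-25.62 -16.69  -0.12]
```

View pics/w9.png

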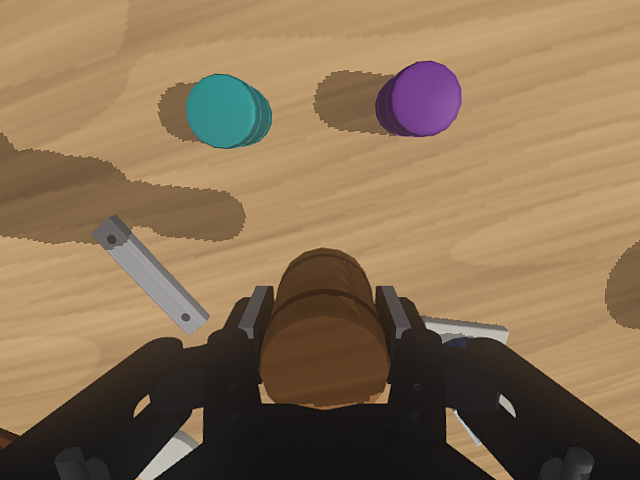

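The shaker is held upright at (325,330). Carrying it to the round stand.

Call:
jog_arm(increments="-2 -1.3 0 0 0 0 -0.5;-3 -2 0 0 0 0 -0.5;-3.5 -2.3 0 0 0 0 -0.5;-4 -2.6 0 0 0 0 -0.5;-4 -2.6 0 0 0 0 -0.5;-4 -2.6 0 0 0 0 -0.5;-3 -2 0 0 0 0 -0.5;-2 -1.3 0 0 0 0 -0.5")

```text
clock: 23.1
eef_pos: [657.0, -151.3, 147.0]
tcp_rot: [-3.141, -0.002, 2.879]
contact_force: [-0.0, -0.1, -0.7]
opening: 0.505
```

Call:
jog_arm(increments="0 0 2 0 0 0 -0.5;0 0 2 0 0 0 -0.5;0 0 2 0 0 0 -0.5;0 0 0 0 0 0 -0.5;0 0 0 0 0 0 -0.5;0 0 0 0 0 0 -0.5;0 0 0 0 0 0 -0.5;0 0 0 0 0 0 -0.5")

```text
clock: 23.9
eef_pos: [656.9, -149.2, 90.2]
tcp_rot: [3.142, 0.001, 2.881]
contact_force: [-0.3, 0.4, -1.3]
opening: 0.506
```

```bash
python3 - <<'E'
from look import *
c=r.camera_info("scene")
for n in("scene","wrist"):
    f=r.grab_frame(n)[:,:,::-1];cv2.imwrite(f"pics/s2_{n}.png",f)
plan(r,657,-149.5,40,2.88)
E
```

```text
t 24.0 pos [ 656.7 -149.2   90. ] rpy [3.142e+00 1.000e-03 2.881e+00] open 0.505 F [ 0.6 -0.8 -0.4]
 rotvec [0.    0.001 0.001]  then cm in new frame [-0.03 -0.02  5.  ]  | no-rot frame [-0.03 -0.02  5.  ]
```

View pics/s2_scene.png

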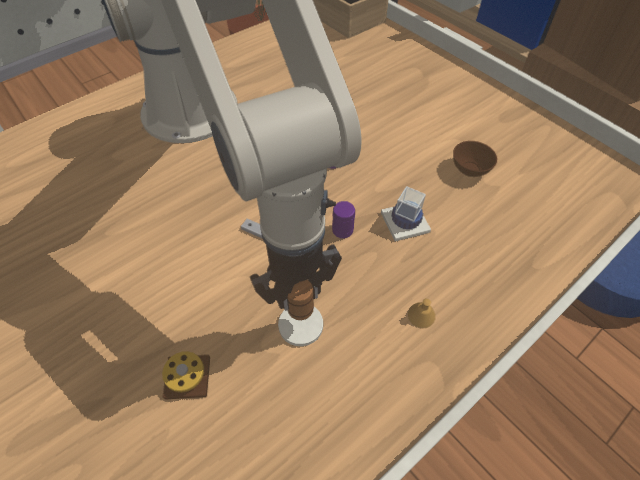

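View pics/s2_wrist.png

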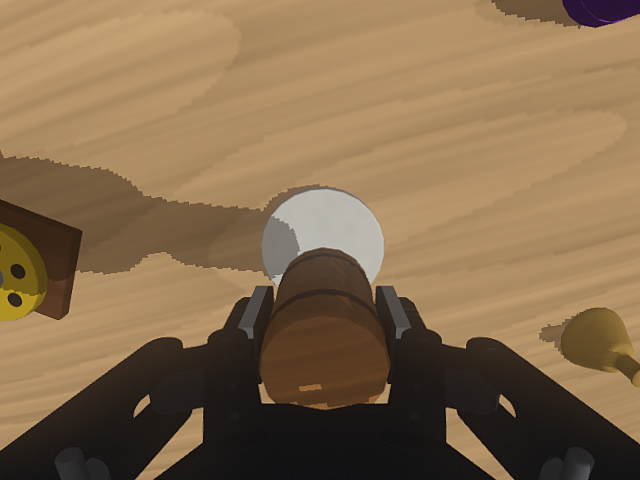

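In the scene view the stack is on the stand at (407,205), and the shaker is over the round stand at (300,324). The wrist view has the stand's circle centred at about (323,249), in line with the shaker.

```bash
python3 - <<'E'
from look import *
c=r.camera_info("wrist");P=ray(c,[(323,249),(262,247),(384,247),(322,189)],12);print(P.round(1))
plan(r,657,-149.5,38,2.88)
E
```

```text
[[ 657.5 -149.4   12. ]
 [ 646.2 -186.8   12. ]
 [ 666.2 -111.3   12. ]
 [ 620.1 -140.1   12. ]]
t 24.0 pos [ 656.7 -149.2   90. ] rpy [3.142e+00 1.000e-03 2.881e+00] open 0.505 F [ 0.6 -0.8 -0.4]
 rotvec [0.    0.001 0.001]  then cm in new frame [-0.03 -0.02  5.2 ]  | no-rot frame [-0.03 -0.02  5.2 ]
```

Call:
jog_arm(increments="0 0 1.5 0 0 0 -0.5;0 0 1.5 0 0 0 -0.5;0 0 1 0 0 0 -0.5;0 0 0.5 0 0 0 -0.5;0 0 0.3 0 0 0 -0.5;0 0 0.1 0 0 0 -0.5;0 0 0.1 0 0 0 -0.5;0 0 0 0 0 0 -0.5")

```text
clock: 24.8
eef_pos: [656.7, -149.2, 39.6]
tcp_rot: [3.142, 0.001, 2.881]
contact_force: [0.1, -0.7, -0.9]
opening: 0.506
```

Call:
jog_arm(increments="0 0 0.1 0 0 0 -0.5;0 0 0 0 0 0 -0.5;0 0 0.1 0 0 0 -0.5;0 0 0 0 0 0 -0.5;0 0 0 0 0 0 -0.5;0 0 0 0 0 0 -0.5;0 0 0 0 0 0 -0.5;0 0 0 0 0 0 -0.5")

```text
clock: 25.6
eef_pos: [656.5, -149.2, 37.4]
tcp_rot: [-3.142, 0.0, 2.881]
contact_force: [0.2, -0.4, 1.8]
opening: 0.508
```

Call:
jog_arm(increments="0 0 0.1 0 0 0 -0.5;0 0 0 0 0 0 -0.5;0 0 0 0 0 0 -0.5;0 0 0 0 0 0 0.1;0 0 0 0 0 0 0.3;0 0 0 0 0 0 0.5;0 0 0 0 0 0 0.8;0 0 0 0 0 0 0.8")

```text
clock: 26.4
eef_pos: [656.3, -149.1, 36.1]
tcp_rot: [-3.142, -0.0, 2.881]
contact_force: [-0.8, 0.5, 0.7]
opening: 0.897
```

Call:
jog_arm(increments="0 0 0 0 0 0 0.8;0 0 -1 0 0 0 0.8;0 0 -2 0 0 0 0.8;0 0 -3 0 0 0 0.8;0 0 -3 0 0 0 0.8;0 0 -3 0 0 0 0.8;0 0 -1 0 0 0 0.8;0 0 0 0 0 0 0.8")

```text
clock: 27.2
eef_pos: [657.5, -149.4, 168.5]
tcp_rot: [3.141, 0.004, 2.881]
contact_force: [-0.3, 0.5, 0.3]
opening: 0.902
```

```bash
python3 - <<'E'
from look import *
for n in("scene","wrist"):
    f=r.grab_frame(n)[:,:,::-1];cv2.imwrite(f"pics/s3_{n}.png",f)
plan(r,461,-77,150,0.398+3.1416)
plan(r,461,-77,150,0.398)
E
```

```text
t 27.3 pos [ 655.8 -149.   165.4] rpy [-3.142e+00 -1.000e-03  2.881e+00] open 0.898 F [-0.6 -1.1  0.5]
 rotvec [ 0.    -0.001 -0.659]  then cm in new frame [15.17 14.19  1.54]  | no-rot frame [20.68  1.94  1.57]
t 27.3 pos [ 655.8 -149.   165.4] rpy [-3.142e+00 -1.000e-03  2.881e+00] open 0.898 F [-0.6 -1.1  0.5]
 rotvec [-1.000e-03 -0.000e+00  2.483e+00]  then cm in new frame [-15.17 -14.19   1.54]  | no-rot frame [20.68  1.94  1.57]
```

View pics/s3_wrist.png

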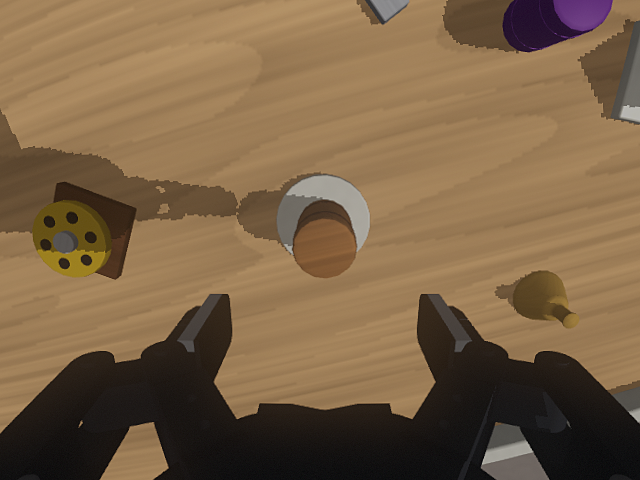

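```bash
python3 - <<'E'
from look import *
c=r.camera_info("wrist")
print("shaker top",ray(c,[(325,246)],82),"stand",ray(c,[(323.5,220)],12))
E
```

```text
shaker top [[ 656.5324617 -147.9059203   82.       ]] stand [[ 655.50526367 -148.7941337    12.        ]]
```

Call:
jog_arm(increments="0 0 0 0 0 -0.132 0.8;0 0 0 0 0 -0.132 0.8;0 0 0 0 0 -0.132 0.8;0 0 0 0 0 -0.132 0.8;0 0 0 0 0 -0.131 0.8;2.5 2.4 0 0 0 0 0.8;2.5 2.4 0 0 0 0 0.8;2.5 2.4 0 0 0 0 0.8")

```text
clock: 28.1
eef_pos: [556.9, -111.3, 164.0]
tcp_rot: [3.14, -0.003, -2.744]
contact_force: [-0.0, 1.4, 0.0]
opening: 0.9
```

Call:
jog_arm(increments="2.5 2.4 0 0 0 0 0.8;2.5 2.4 0 0 0 0 0.8;2.6 2.2 1 0 0 0 0.8;0 0 0 0 0 0 0.2;0 0 0 0 0 0 0.2;0 0 0 0 0 0 0.2;0 0 0 0 0 0 0.2;0 0 0 0 0 0 0.2")

```text
clock: 28.9
eef_pos: [462.9, -77.1, 156.2]
tcp_rot: [-3.141, 0.0, -2.744]
contact_force: [-0.5, -0.4, 0.5]
opening: 0.598
```

```bash
python3 - <<'E'
from look import *
plan(r,461,-77,150,3.54)
c=r.camera_info("wrist")
f=r.grab_frame("wrist")[:,:,::-1].copy();cv2.imwrite(f"pics/b1.png",f)
hsv=cv2.cvtColor(f,cv2.COLOR_BGR2HSV);H,S,V=[hsv[:,:,i].astype(int) for i in range(3)]
for b in blobs((S<50)&(V>60),1000):
    rc=cv2.minAreaRect(b);P=ray(c,cv2.boxPoints(rc),12)
    e=[np.linalg.norm(P[i+1]-P[i]) for i in(0,1)];q=P[1]-P[0] if e[0]>e[1] else P[2]-P[1]
    print(rc,P.mean(0).round(1),np.round(e,1),np.arctan2(q[1],q[0])%np.pi)
E
```

```text
t 28.9 pos [462.9 -77.1 156.2] rpy [-3.141  0.    -2.744] open 0.598 F [-0.5 -0.4  0.5]
 rotvec [-0.  0. -0.]  then cm in new frame [0.17 0.08 0.62]  | no-rot frame [0.17 0.08 0.62]
((323.5, 215.5), (141.0, 29.0), 90.0) [460.4 -78.2  12. ] [ 22.4 117.7] 0.40955243922598195
```

View pics/b1.png

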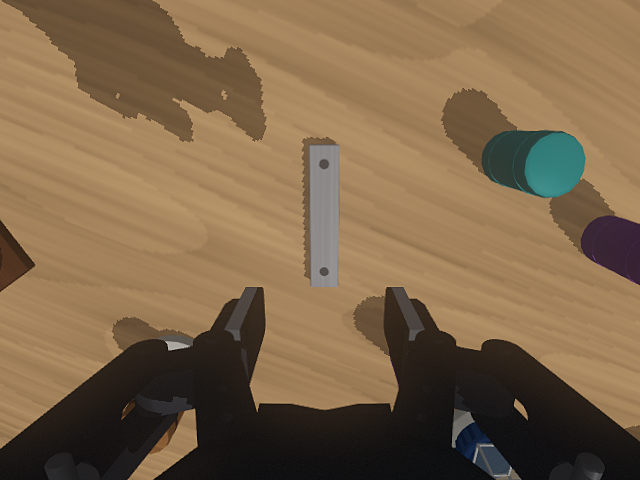

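The bar is at (323,215) and lines up with the jaws. It measures (460.4,-78) with yaw 0.40, and 22x118 mm.

```bash
python3 - <<'E'
from look import *
plan(r,460.6,-77.5,4,3.54)
E
```

```text
t 28.95 pos [462.7 -77.  156.2] rpy [-3.142  0.    -2.744] open 0.604 F [-0.4 -0.5 -0. ]
 rotvec [-0.  0. -0.]  then cm in new frame [ 0.21  0.04 15.22]  | no-rot frame [ 0.21  0.04 15.22]
```

Call:
jog_arm(increments="0.2 0.1 3 0 0 0 0.2;0 0 3 0 0 0 0.2;0 0 3 0 0 0 0.2;0 0 3 0 0 0 0.2;0 0 2 0 0 0 0.2;0 0 1 0 0 0 0.2;0 0 0 0 0 0 0.2;0 0 0 0 0 0 0.2", squeeze=60)

```text
clock: 29.75
eef_pos: [460.4, -76.8, 6.8]
tcp_rot: [-3.141, 0.0, -2.743]
contact_force: [0.3, 0.0, 1.4]
opening: 0.602
```

Call:
jog_arm(increments="0 0 0.2 0 0 0 0.2;0 0 0 0 0 0 0;0 0 0 0 0 0 -0.2;0 0 0 0 0 0 -0.5;0 0 0 0 0 0 -1;0 0 0 0 0 0 -1;0 0 0 0 0 0 -1;0 0 0 0 0 0 -1")

```text
clock: 30.55
eef_pos: [460.4, -76.8, 5.1]
tcp_rot: [-3.141, 0.001, -2.743]
contact_force: [-1.2, -1.3, 10.0]
opening: 0.255
```

Call:
jog_arm(increments="0 0 0 0 0 0 -1;0 0 -0.3 0 0 0 -1;0 0 -1 0 0 0 -1;0 0 -2 0 0 0 -1;0 0 -2 0 0 0 -1;0 0 -2 0 0 0 -1;0 0 -1 0 0 0 -1;0 0 0 0 0 0 -1")

```text
clock: 31.35
eef_pos: [460.8, -76.8, 88.7]
tcp_rot: [-3.14, 0.002, -2.743]
contact_force: [0.1, 0.1, -3.0]
opening: 0.251
```

```bash
python3 - <<'E'
from look import *
f=r.grab_frame("wrist")[:,:,::-1].copy();cv2.imwrite(f"pics/b2.png",f)
plan(r,634.7,7.3,100,1.712)
E
```

```text
t 31.4 pos [460.2 -76.7  87.7] rpy [-3.141e+00  1.000e-03 -2.743e+00] open 0.257 F [-0.5 -0.1 -2.2]
 rotvec [1.000e-03 1.000e-03 1.828e+00]  then cm in new frame [ 5.86 18.46 -1.23]  | no-rot frame [-19.34   0.98  -1.21]
```

View pics/b2.png

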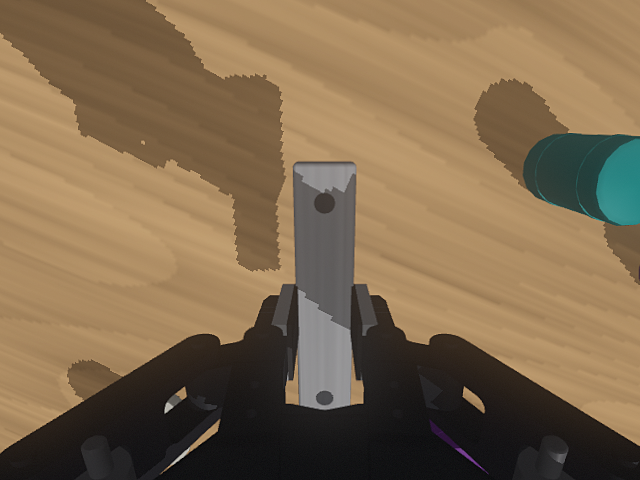

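The bar is held level at (324,290). Lifting a little, turning 1.83 rad, then moving to the gap.

Call:
jog_arm(increments="0 0 -1 0 0 0.14 -1;0 0 -1 0 0 0.14 -1;0 0 -1 0 0 0.14 -1;0 0 0 0 0 0.14 -1;0 0 0 0 0 0.14 -1;0 0 0 0 0 0.14 -1;0 0 0 0 0 0.14 -1;0 0 0 0 0 0.14 -1")

```text
clock: 32.2
eef_pos: [459.0, -76.5, 116.1]
tcp_rot: [-3.14, -0.002, 2.414]
contact_force: [-0.9, 0.0, -1.8]
opening: 0.259
```

Call:
jog_arm(increments="0 0 0 0 0 0.14 -1;0 0 0 0 0 0.14 -1;0 0 0 0 0 0.14 -1;0 0 0 0 0 0.14 -1;0 0 0 0 0 0.14 -1;0 0 0 0 0 0 -1;0 0 0 0 0 0 -1;0 0 0 0 0 0 -1")

```text
clock: 33.0
eef_pos: [459.6, -76.6, 116.8]
tcp_rot: [-3.141, -0.0, 1.723]
contact_force: [0.2, 0.3, -2.8]
opening: 0.253
```

```bash
python3 - <<'E'
from look import *
plan(r,634.7,7.3,100,1.712)
E
```

```text
t 33.0 pos [459.6 -76.6 116.8] rpy [-3.141 -0.     1.723] open 0.253 F [ 0.2  0.3 -2.8]
 rotvec [-0.001 -0.     0.011]  then cm in new frame [ 5.85 18.52  1.68]  | no-rot frame [ 5.64 18.58  1.67]
```

Call:
jog_arm(increments="0.8 2.5 0 0 0 0.01 -1;1 3.2 0 0 0 0 -1;1 3.2 0 0 0 0 -1;1 3.2 0 0 0 0 -1;1 3.2 0 0 0 0 -1;1 3.2 0 0 0 0 -1;0 0 0 0 0 0 -1;0 0 0 0 0 0 -1")

```text
clock: 33.8
eef_pos: [634.7, 6.9, 116.6]
tcp_rot: [-3.14, -0.0, 1.712]
contact_force: [0.5, -0.6, -2.5]
opening: 0.253
```

```bash
python3 - <<'E'
from look import *
for n in("scene","wrist"):
    f=r.grab_frame(n)[:,:,::-1];cv2.imwrite(f"pics/b3_{n}.png",f)
plan(r,634.7,7.3,10,1.712)
E
```

```text
t 33.9 pos [633.7   6.3 116.7] rpy [-3.14  -0.     1.711] open 0.254 F [-0.3 -0.  -2.2]
 rotvec [-0.002 -0.    -0.001]  then cm in new frame [ 0.08  0.11 10.67]  | no-rot frame [ 0.08  0.13 10.67]
```

View pics/b3_scene.png

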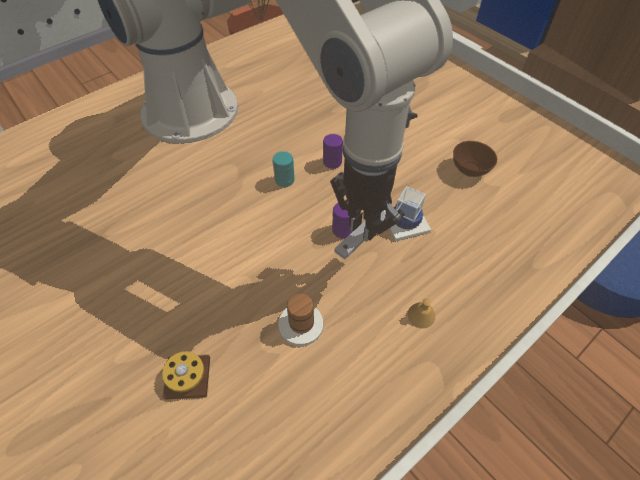

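View pics/b3_wrist.png

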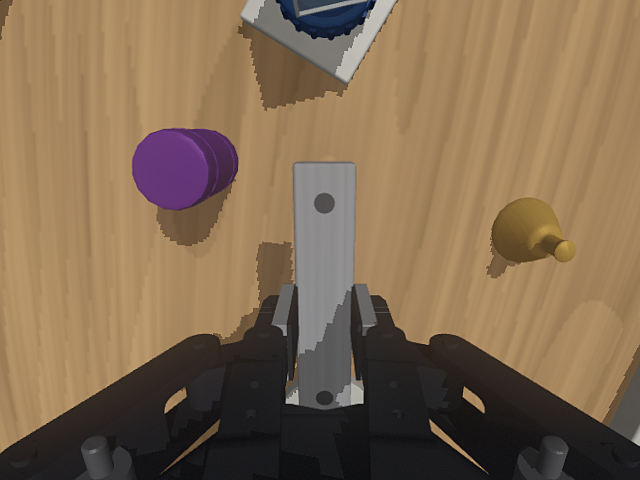

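The scene view shows the bar over the gap at (365,235). The stack at (408,205), shaker (300,315) and bell (422,312) are undisturbed. Lowering.

Call:
jog_arm(increments="0.1 0.1 2 0 0 0 -1;0 0 2 0 0 0 -1;0 0 2 0 0 0 -1;0 0 2 0 0 0 -1;0 0 1.5 0 0 0 -1;0 0 0.7 0 0 0 -1;0 0 0 0 0 0 -1;0 0 0 0 0 0 -1")

```text
clock: 34.7
eef_pos: [636.2, 7.7, 15.9]
tcp_rot: [3.141, 0.0, 1.71]
contact_force: [0.8, -0.7, -1.2]
opening: 0.257
```

```bash
python3 - <<'E'
from look import *
plan(r,634.7,7.3,5,1.712)
c=r.camera_info("wrist")
f=r.grab_frame("wrist")[:,:,::-1].copy();cv2.imwrite(f"pics/b4.png",f)
E
```

```text
t 34.7 pos [636.2   7.7  15.9] rpy [3.141 0.    1.71 ] open 0.257 F [ 0.8 -0.7 -1.2]
 rotvec [ 0.001  0.    -0.002]  then cm in new frame [-0.01 -0.15  1.09]  | no-rot frame [-0.01 -0.15  1.09]
```

View pics/b4.png

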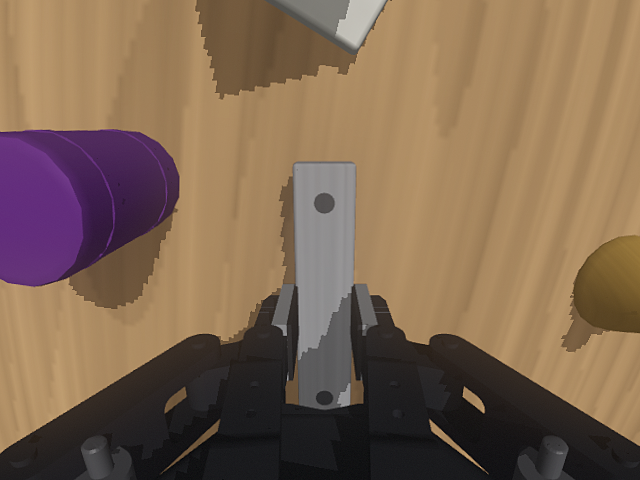

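Clear on both sides. Setting it down.

Call:
jog_arm(increments="0 -0.15 0.3 0 0 0 -1;0 0 0.3 0 0 0 -1;0 0 0.2 0 0 0 -1;0 0 0.1 0 0 0 -1;0 0 0.1 0 0 0 -1;0 0 0 0 0 0 -1;0 0 0 0 0 0 -1;0 0 0 0 0 0 -1")

```text
clock: 35.55
eef_pos: [634.4, 7.5, 5.3]
tcp_rot: [-3.142, -0.0, 1.71]
contact_force: [0.8, -0.6, -2.4]
opening: 0.253
```

Call:
jog_arm(increments="0 0 0.1 0 0 0 -1;0 0 0 0 0 0 -1;0 0 0 0 0 0 -1;0 0 0 0 0 0 -0.2;0 0 0 0 0 0 0.1;0 0 0 0 0 0 0.2;0 0 0 0 0 0 0.2;0 0 0 0 0 0 0.2")

```text
clock: 36.35
eef_pos: [634.4, 7.6, 4.2]
tcp_rot: [-3.142, -0.0, 1.71]
contact_force: [0.5, 0.2, 0.3]
opening: 0.601
```

Call:
jog_arm(increments="0 0 -1 0 0 0 0.2;0 0 -2 0 0 0 0.2;0 0 -3 0 0 0 0.2;0 0 -3 0 0 0 0.2;0 0 -3 0 0 0 0.2;0 0 -3 0 0 0 0.2;0 0 0 0 0 0 0.2;0 0 0 0 0 0 0.2")

```text
clock: 37.15
eef_pos: [634.7, 7.6, 155.5]
tcp_rot: [3.14, 0.0, 1.71]
contact_force: [-0.2, -0.5, -0.0]
opening: 0.597
```

```bash
python3 - <<'E'
from look import *
plan(r,400,0,250,1.712)
E
```

```text
t 37.15 pos [634.7   7.6 155.5] rpy [3.14 0.   1.71] open 0.597 F [-0.2 -0.5 -0. ]
 rotvec [ 0.002  0.    -0.002]  then cm in new frame [  2.56 -23.35  -9.45]  | no-rot frame [  2.5  -23.33  -9.5 ]
```

Call:
jog_arm(increments="0 -2 -3 0 0 0 0.2;0 -4 -3 0 0 0 0.2;0 -4 -2 0 0 0 0.2;0 -4 -1 0 0 0 0.2;0 -4 -1 0 0 0 0.2;0 -4 0 0 0 0 0.2;0 -4 0 0 0 0 0.2;0 -2 0 0 0 0 0.2")

```text
clock: 37.95
eef_pos: [353.1, -31.3, 252.9]
tcp_rot: [-3.138, -0.001, 1.71]
contact_force: [0.3, 0.5, 0.9]
opening: 0.6
```

```bash
python3 - <<'E'
from look import *
print(r.sense()["eef_pos"])
for n in("scene","top"):
    f=r.grab_frame(n)[:,:,::-1];cv2.imwrite(f"pics/f1_{n}.png",f)
E
```

```text
[353.12041124 -31.28208856 252.88504936]
```

View pics/f1_top.png

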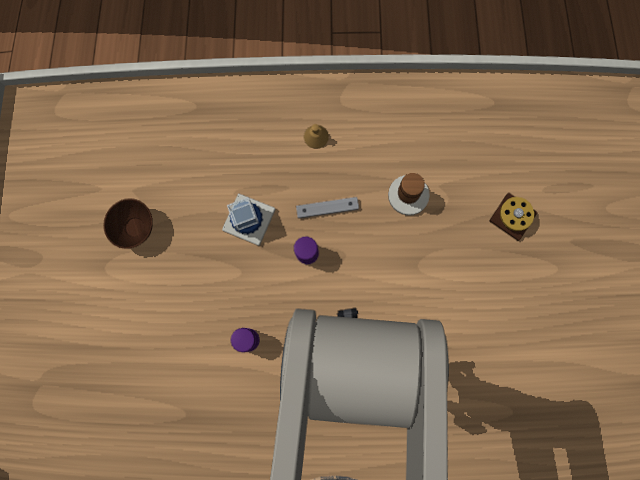

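View pics/f1_scene.png

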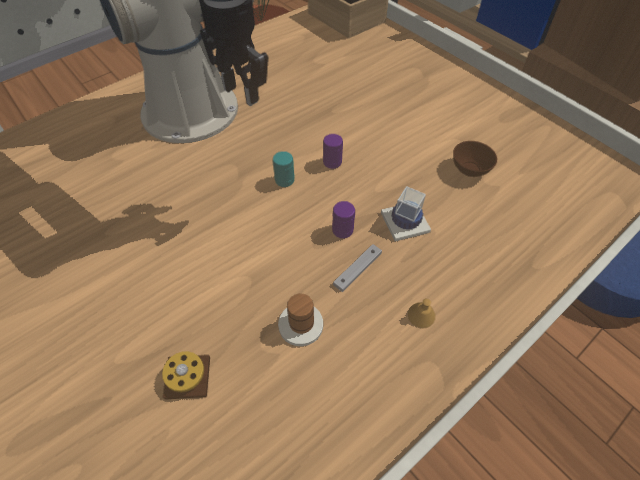

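Everything is in place in both views. Measuring the final positions.

```bash
python3 - <<'E'
from look import *
c=r.camera_info("top");f=cv2.imread("pics/f1_top.png")
hsv=cv2.cvtColor(f,cv2.COLOR_BGR2HSV);H,S,V=[hsv[:,:,i].astype(int) for i in range(3)]
sq=np.array([612.5,164]);rd=np.array([656.5,-149])
m=(S<60)&(V>60);
for b in blobs(m,500):
    rc=cv2.minAreaRect(b)
    if 310<rc[0][0]<350 and rc[0][1]<250:
        P=ray(c,cv2.boxPoints(rc),12);e=[np.linalg.norm(P[i+1]-P[i]) for i in(0,1)];q=P[1]-P[0] if e[0]>e[1] else P[2]-P[1]
        q=(q/np.linalg.norm(q))[:2];n=np.array([-q[1],q[0]]);C=P.mean(0)[:2]
        print("bar",C,e,"lateral",(sq-C)@n,(rd-C)@n,"along",(sq-C)@q,(rd-C)@q)
for b in blobs((H<14)&(V<125)&(S>80),80):
    (x,y),rr=cv2.minEnclosingCircle(b)
    if 380<x<440: print("shaker outline",(x,y),rr,ray(c,[(x,y)],60))
print(ray(c,[(413,184)],82),"shaker top centre by eye")
A=cv2.resize(f[180:260,210:290],None,fx=6,fy=6,interpolation=cv2.INTER_CUBIC)
cv2.imwrite("pics/f2.png",A)
# bystander shift between first & last pictures
g=cv2.imread("pics/top0.png")
for nm,(x,y,w) in dict(bell=(296,116,40),bowl=(98,192,62),spin=(486,188,56)).items():
    print(nm,cv2.absdiff(f[y:y+w,x:x+w],g[y:y+w,x:x+w]).mean())
E
```

```text
bar [632.56596504  10.25158805] [np.float64(120.77621314245546), np.float64(25.19427899078033)] lateral 1.3258562589269358 1.7464398905672793 along -155.0466356784589 161.03060663646767
bar [953.97698158  35.80699974] [np.float64(1428.644606315574), np.float64(64.2329170922968)] lateral -340.92840317492875 -298.26067917445437 along -129.64489258121938 183.5395025099463
shaker outline (410.43939208984375, 187.6212158203125) 15.04861831665039 [[ 655.99589026 -146.0169619    60.        ]]
[[ 656.7750084 -148.0399615   82.       ]] shaker top centre by eye
bell 0.995625
bowl 1.26491501907735
spin 1.0374149659863945
```

View pics/f2.png

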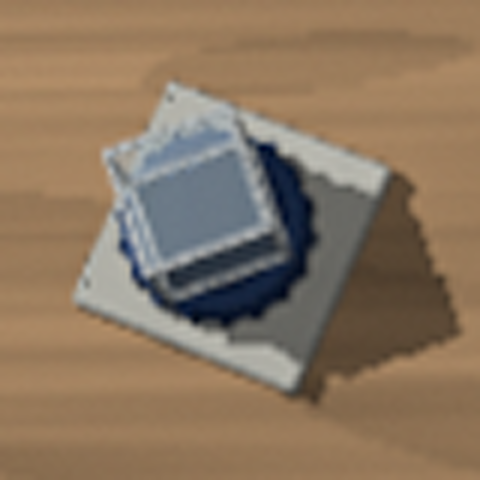

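```bash
python3 - <<'E'
from look import *
c=r.camera_info("top")
o=lambda L:np.array(L,float)/6+[210,180]-0.42
P=ray(c,o([(106,153),(238,108),(287,245),(150,272)]),78);print("cube",P.mean(0).round(1),[np.linalg.norm(P[i]-P[i-1]).round(1) for i in range(4)])
# cube's underside corners seen: bottom right (285,262)->(168,300)
print("puck",ray(c,o([(219,228)]),30).round(1), "r check",ray(c,o([(120,228),(317,228)]),30).round(1))
P=ray(c,o([(170,84),(388,172),(297,390),(76,296)]),12);print("stand",P.mean(0).round(1))
E
```

```text
cube [609.  164.3  78. ] [np.float64(40.1), np.float64(42.7), np.float64(45.9), np.float64(42.5)]
puck [[609.  164.7  30. ]] r check [[609.4 196.6  30. ]
 [608.6 133.3  30. ]]
stand [610.7 163.3  12. ]
```

```bash
python3 - <<'E'
from rig import r
s=r.sense();print(s["clock"],abs(s["qvel"]).max());print(r.sign_off())
E
```

```text
38.05 0.07034436427278547
the job is handed in; nothing more can be done
None
```

I set out the shelf as asked and handed the job in at 38 s of the 106 s allowed. The hand-in reports no verdict, so what follows rests on my last camera checks.

- **Puck and cube:** the puck measured about 2 mm from the square stand's centre. The cube measured within about 1 mm of the puck and level.
- **Shaker:** the oak shaker is upright, about 1 mm from the round stand's centre.
- **Bar:** it lies flat between the stands. Its centre line is under 2 mm from both stand centres, and its centre is 155 mm and 161 mm from them, so it touches neither.
- **Bystanders:** the bowl, spinner and bell looked unchanged between the first and last top pictures. I did not touch the purple or turquoise look-alikes. The last top picture hides the turquoise one behind the arm, but the scene picture shows it where it was.

No check failed. The cameras disagreed with each other by 1–4 mm. The cube's top corners, which I picked by eye, gave sides of 40–46 mm instead of 42 mm, so its position is good to only a few mm. The arm still showed a small joint speed (0.07 rad/s) when I handed in, clear of everything.

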